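# Seat the interlock key of the box maker's dust extractor

## Robot

A 6-joint arm with a two-finger parallel gripper is mounted at the origin on the work surface. World frame = base frame: x ahead of the robot, y to its left, z up, the work surface at z = 0. Lengths are in m, angles in rad, forces in N, time in s.
With the tool pointing down it reaches from about 0.3 to 0.875 m from the base axis. Payload 6.4 kg.
Tool frame: the origin (TCP) lies at the very end of the fingers, on their centre line; the grasp point (between the pads) lies 19 mm behind it; y points along the fingers, x is the direction in which the jaws open and shut, and the axes are right-handed (so a half turn about y gives the same grasp; the last joint's range is limited). The gripper opens to 88 mm and grips with 3 to 60 N. Pads are 18 mm wide; open, the fingers measure 123 mm over their backs; the gripper's body (75 mm by 187 mm) begins 45 mm behind the grasp point.
Start: joints at [-1.406, 0.181, 1.607, -0, 1.354, -0.206], TCP at [0.208, -0.536, 0.239] pointing down, gripper open.
Joint ranges: [-2.99, 2.99], [-0.89, 2.07], [0.3, 2.58], [-1.14, 4.28], [0, 2.63], [-3.12, 3.12]. Speed limits (rad/s): [2.57, 2.57, 3.01, 3.14, 3.14, 3.14].

## Interface

Orientations are given as a unit quaternion [x, y, z, w].
In Python, from workcell import manip, solver, eyes, telemetry gives the robot as it stands. Calls block until the motion is done:
- manip.move_ptp(position, orientation): joint-space move of the TCP to a pose.
- manip.line_to(position, frame=None, vel=0.15, max_force=None): straight line of the TCP; frame=None keeps the orientation; vel is the mean speed in m/s. With max_force (N) it stops when the force on the tool has changed by that much, and returns True; else False.
- manip.goto_joints(angles): joint-space move.
- manip.set_gripper(opening, grasp_force=None): finger opening in m; grasp_force is the grip in N (None keeps the last); returns when the fingers have stopped.
- manip.pause(seconds).
- solver.solve_ik(position, orientation): joint angles nearest the present ones, or None.
- eyes.camera(name): name is "side" or "top"; returns a dict with "image" (400x640x3 uint8, red, green, blue), "z_map" (400x640 float32, m along the optical axis (not along the pixel's ray), 0 where there is no reading), "fov_y" (degrees; the focal length in pixels is half the picture's height over the tangent of half this angle, whatever the lens; pixels are square), "cx", "cy" (the principal point, pixels), "R" (3x3) and "t" (3): a world point X has camera coordinates R X + t. Camera axes: x right, y down, z forward; pixel columns grow to the right and rows downward; lengths in m; the calibration is good to about 2 mm. A picture is of the moment at which its call begins.
A pose or a line that the arm cannot do raises manip.Unreachable and nothing moves.
- manip.close_job(): hands the job in, once; it reports no verdict.
Readings, each from a call of its own:
- telemetry.read_t(): time.
- telemetry.read_joint_positions(): joint angles.
- telemetry.read_dq(): joint speeds.
- telemetry.read_tau(): joint torques, N m.
- telemetry.read_tool_pos(): TCP position.
- telemetry.read_orientation(): TCP orientation.
- telemetry.read_contact_force(): force on the tool from outside, world axes, zero at the start.
- telemetry.read_moment(): the same for the moment, N m.
- telemetry.read_width(): finger opening in m.
Only numpy, scipy, OpenCV 4.12 (cv2) and the standard library are available. Lean on these libraries where they do the work, as an engineer would, in place of code of your own. Each camera call takes 0.05 s, during which the arm holds its last target. There are 200 camera calls.

## Task

The dust extractor will not start until its interlock key is home. Lift the red-gripped key with the flat steel tongue out of the cedar tool stand and guide its tongue straight down into the slot on top of the yellow interlock switch, holding on until its collar sits flat on the housing; then let go and leave it there. Leave the chisel and the marking knife standing in the stand where they are.

Things in the scene. Friction and masses are not known exactly. Their poses are not given: they have to be found in the camera images.
- key_grip (a point): Centre of the key's red grip, 20 (x) by 34 (y) by 50 mm high; key upright, z up, loose, about 0.18 kg. 25 to 31 mm below this point: aluminium collar, 48 (x) by 70 (y) mm. Below the collar hangs the flat steel tongue, 5 mm thick (x), 26 wide (y), 42 long, tip 73 mm below this point. At the start the collar rests on the cedar stand's top, the tongue hangs loosely in one of its slots.
- switch_mouth (a point): Slot mouth centre on the top face of the yellow switch, fixed to the bench, 80 (x) by 110 (y) by 75 mm high; z up. The black mouth, 36 (x) by 56 (y) mm, funnels over 12 mm depth to a slot 13 (x) by 36 (y) mm, floor 48 mm below the top. Tongue's wide side goes along the slot's y, either way round. Home: collar on the top face, grip centre 31 mm above this point.
- chisel_grip (a point): Centre of a chisel's round oak handle, 50 mm high, 27 mm across, steel ring below. It stands in the cedar stand (fixed, 70 by 270 by 60 mm high, long side along the tools' y), which has three slots in a row 85 mm apart for key, chisel and knife in any order. Not to be disturbed.
- knife_grip (a point): Centre of a marking knife's round black ebony handle, 50 mm high, 27 mm across, brass ring below. It stands in another slot of the same stand. Not to be disturbed.
Things that resemble listed ones, but are neither listed nor needed, are in the scene too. Of the things that look like the part that bears switch_mouth, take the one that is farthest to the robot's left at the start.

How it is judged:
On the way, in this order (a step that is already met when the one before it is completed fails the run):
1. the key is held in the fingers, its tongue lifted clear of the stand (height (world z) of key_grip above 0.135 m and contact force between the fingers and key above 0.5 N), for 0.1 s.
2. still held, the tongue is at least 20 mm deep in the mouth of the switch (z of key_grip in the frame of switch_mouth below 0.053 m and horizontal distance between key_grip and switch_mouth below 0.015 m and contact force between the fingers and key above 0.5 N), for 0.05 s.
At the end, for the whole second after the job is handed in: The key stands released and at rest in the switch: collar down on the housing (within 5 mm), grip centre within 12 mm of the slot's centre seen from above, wide side along the slot (within 0.4 rad), upright within 10 degrees; chisel and knife within 20 mm of where they stood (z of key_grip in the frame of switch_mouth below 0.036 m and horizontal distance between key_grip and switch_mouth below 0.012 m and angle between the y axis of key_grip and the y axis of switch_mouth, either way round below 0.4 rad and angle between key_grip's own z axis and vertical below 0.17 rad and linear speed of key below 0.02 m/s and distance of each of chisel_grip, knife_grip from where it was at the start of the episode below 0.02 m); the robot touches nothing.
It fails at once if the chisel or the marking knife is pulled out or knocked away from its place (20 mm) (distance of any of chisel_grip, knife_grip from where it was at the start of the episode above 0.02 m).
It also fails if it takes over 38 s, if anything falls off the work surface, if the arm or the gripper's body presses on something with over 40 N, if the wrist force passes 120 N, or if a joint passes its speed limit or range.

## Working session

There is one attempt and no reset: what is moved stays moved. The work goes in short steps, each a Python script; the robot and the scene stay as the last script left them, time stands still between calls to the robot, and variables do not carry over. Pictures are saved under pics/ and viewed, on a budget of 10 in all, crops included, one or two more only if the job needs it, and the job is handed in when it is done.

```bash
mkdir -p pics
cat > h.py <<'E'
import numpy as np, cv2
from workcell import manip, solver, eyes, telemetry
def cap(n,f):
    c=eyes.camera(n); np.savez(f'pics/{f}.npz',**c); cv2.imwrite(f'pics/{f}.png',c['image'][:,:,::-1]); return c
def world(c,u,v,z=None):
    f=c['image'].shape[0]/2/np.tan(np.radians(float(c['fov_y']))/2)
    r=np.array([(u-c['cx'])/f,(v-c['cy'])/f,1]);R=np.array(c['R']);t=np.array(c['t'])
    if z is None: return R.T@(r*c['z_map'][int(v),int(u)]-t)
    o=-R.T@t; d=R.T@r; return o+d*(z-o[2])/d[2]
def cloud(c):
    f=200/np.tan(np.radians(float(c['fov_y']))/2)
    v,u=np.mgrid[:400,:640]; z=c['z_map']
    P=np.stack([(u-c['cx'])/f*z,(v-c['cy'])/f*z,z],-1); return (P-c['t'])@c['R']
E
python3 - <<'E'
from h import *
a=cap('top','top0');b=cap('side','side0')
for c in(a,b):print(-np.array(c['R']).T@c['t'],c['fov_y'],np.round(c['R'],2).tolist())
print(telemetry.read_orientation(),telemetry.read_t())
E
```

```text
[ 0.31638607 -0.07352503  1.4160032 ] 49.84728350348787 [[0.02, -1.0, -0.0], [-1.0, -0.02, -0.07], [0.07, 0.01, -1.0]]
[0.14614283 0.74244338 0.84278693] 43.82031137443157 [[-0.95, -0.3, -0.01], [-0.2, 0.65, -0.74], [0.22, -0.7, -0.67]]
[-0.58320568  0.39964778 -0.39888411  0.58398994] 0.1
```

View pics/top0.png

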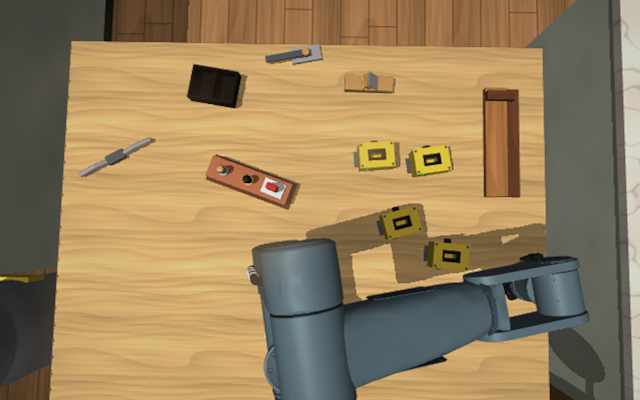

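View pics/side0.png

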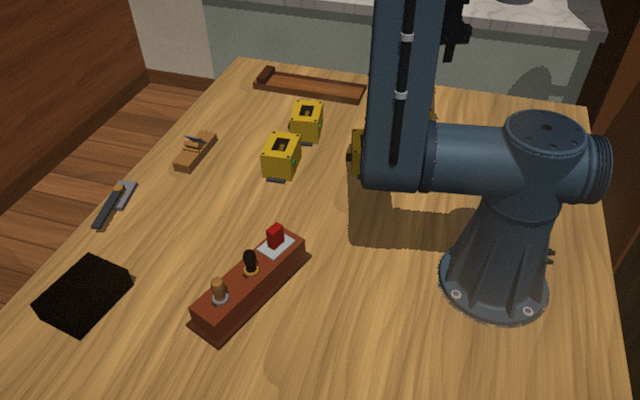

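The top view shows four yellow switches, at (377,155), (430,160), (402,222) and (450,255). A yellow edge also shows off the bench at (20,278). The red key is at (273,187), the knife at (249,179) and the chisel at (222,170). The robot's left is image-left, so the candidate is (377,155). I'll check it in a close crop.

Run:
```python
from h import *
c=dict(np.load('pics/top0.npz')); s=dict(np.load('pics/side0.npz'))
im=c['image'][:,:,::-1]; si=s['image'][:,:,::-1]
A=cv2.resize(im[135:215,200:300],(400,320),interpolation=cv2.INTER_CUBIC)
B=cv2.resize(im[130:210,345:445],(400,320),interpolation=cv2.INTER_CUBIC)
D=cv2.resize(si[90:190,240:365],(400,280),interpolation=cv2.INTER_CUBIC)
F=cv2.resize(si[215:305,210:322],(400,280),interpolation=cv2.INTER_CUBIC)
cv2.imwrite('pics/crop1.png',np.vstack([np.hstack([A,B]),np.hstack([F,D])]))
P=cloud(c); hsv=cv2.cvtColor(im,cv2.COLOR_BGR2HSV)
print('offbench',world(c,20,278))
for n,(u0,u1,v0,v1) in dict(sw1=(350,402,130,180),sw2=(404,460,135,185),sw3=(375,425,198,245),stand=(200,305,148,212)).items():
    Q=P[v0:v1,u0:u1].reshape(-1,3); z0=.075 if n!='stand' else .060
    m=np.abs(Q[:,2]-z0)<.006; q=Q[m]
    r=cv2.minAreaRect(q[:,:2].astype(np.float32)); print(n,m.sum(),np.round(q[:,2].mean(),4),r)
Q=P[165:210,250:300].reshape(-1,3); m=(Q[:,2]>.085); print('key',m.sum(),np.median(Q[m],0),cv2.minAreaRect(Q[m][:,:2].astype(np.float32)))
m=(Q[:,2]>.0635)&(Q[:,2]<.07);print('collar',m.sum(),cv2.minAreaRect(Q[m][:,:2].astype(np.float32)))
print(np.round(P[150:160,377],3).tolist()); print(np.round(P[155,360:396,2],3)); print(np.round(P[159,415:446,2],3))
```

```text
offbench [ 0.10501536  1.15510551 -0.3413057 ]
sw1 762 0.0754 ((0.5627415776252747, -0.23597632348537445), (0.08121968805789948, 0.1105840802192688), 5.308767795562744)
sw2 769 0.0754 ((0.5498394966125488, -0.40946537256240845), (0.08062482625246048, 0.11193948984146118), 9.313562393188477)
sw3 769 0.0753 ((0.3503051698207855, -0.31638386845588684), (0.07966036349534988, 0.11144429445266724), 15.75080394744873)
stand 1427 0.0608 ((0.4773787558078766, 0.16891078650951385), (0.27140361070632935, 0.07022914290428162), 70.74998474121094)
key 98 [0.45031519 0.0881575  0.11570328] ((0.40870359539985657, 0.03515791893005371), (0.28291288018226624, 0.03603231906890869), 56.91297912597656)
collar 292 ((0.45533692836761475, 0.10637708008289337), (0.13623878359794617, 0.06896967440843582), 71.12589263916016)
[[0.576, -0.236, 0.071], [0.573, -0.237, 0.067], [0.571, -0.237, 0.062], [0.569, -0.238, 0.056], [0.571, -0.241, 0.028], [0.567, -0.241, 0.029], [0.564, -0.242, 0.028], [0.553, -0.237, 0.069], [0.551, -0.237, 0.066], [0.546, -0.236, 0.077]]
[0.071 0.077 0.075 0.074 0.072 0.076 0.078 0.079 0.071 0.07  0.071 0.026
 0.03  0.031 0.027 0.03  0.027 0.029 0.031 0.027 0.029 0.032 0.057 0.07
 0.069 0.074 0.073 0.077 0.073 0.077 0.076 0.075 0.076 0.076 0.072 0.004]
[0.081 0.077 0.077 0.072 0.081 0.081 0.072 0.075 0.077 0.068 0.066 0.041
 0.042 0.034 0.033 0.026 0.029 0.027 0.035 0.032 0.04  0.049 0.065 0.065
 0.069 0.073 0.075 0.077 0.079 0.08  0.079]
```

View pics/crop1.png

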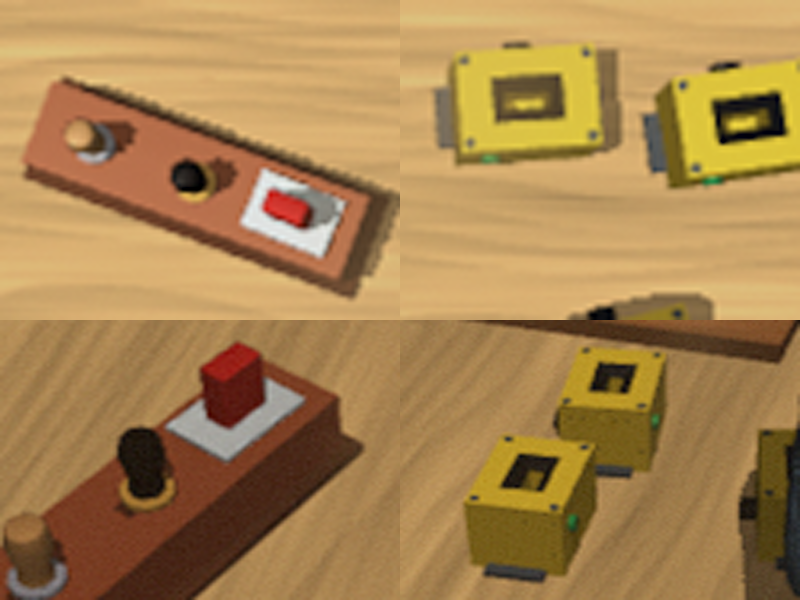

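The nearest switch to robot-left, sw1 at (377,155) in the top view, is a full switch with an open mouth. Its floor reads 28 mm, so the pale mouth is only light. The key is the red block on a plate at (273,187), with the knife next to it and the chisel beyond. Next I'll refine the key pose and check reach.

```bash
cat >> h.py <<'E'
from scipy.spatial.transform import Rotation as Ro
def down(yaw,flip=False):
    a=yaw+(np.pi if flip else 0); x=np.array([np.cos(a),np.sin(a),0]); y=np.array([0,0,-1.])
    return Ro.from_matrix(np.stack([x,y,np.cross(x,y)],1)).as_quat()
E
python3 - <<'E'
from h import *
for n,b in(('top0',(250,300,165,210)),('side0',(255,305,215,265))):
    c=dict(np.load(f'pics/{n}.npz')); u0,u1,v0,v1=b
    P=cloud(c)[v0:v1,u0:u1].reshape(-1,3); h=cv2.cvtColor(c['image'],cv2.COLOR_RGB2HSV)[v0:v1,u0:u1].reshape(-1,3).astype(int)
    red=((h[:,0]<5)|(h[:,0]>174))&(h[:,1]>180)&(P[:,2]>.109)&(P[:,2]<.125)
    col=(h[:,1]<60)&(P[:,2]>.05)&(P[:,2]<.08)
    for l,m in(('red',red),('col',col)):
        q=P[m]; print(n,l,m.sum(),q.mean(0).round(4),cv2.minAreaRect(q[:,:2].astype(np.float32)))
for f in(False,True):
    for p,y in(((.4495,.088,.2),-.336),((.4495,.088,.075),-.336),((.5627,-.236,.25),.093),((.5627,-.236,.09),.093)):
        print(f,solver.solve_ik(p,down(y,f)))
print(telemetry.read_width())
E
```

```text
top0 red 57 [0.449  0.0896 0.1164] ((0.44921597838401794, 0.090013787150383), (0.031645767390728, 0.01602715626358986), 70.8314208984375)
top0 col 252 [0.4484 0.0897 0.066 ] ((0.45030486583709717, 0.09125865250825882), (0.0733846127986908, 0.04810277000069618), 68.93829345703125)
side0 red 126 [0.4488 0.0957 0.1141] ((0.44946086406707764, 0.09385141730308533), (0.03416597098112106, 0.020570116117596626), 67.5187759399414)
side0 col 371 [0.4472 0.1019 0.0649] ((0.45117390155792236, 0.08997644484043121), (0.07772009074687958, 0.05502374470233917), 68.23622131347656)
False [-6.67819069e-02 -4.70644679e-02  1.93058657e+00 -4.44089210e-16
  1.25807055e+00  2.69218093e-01]
False [-6.67819069e-02  1.49902212e-01  2.01860397e+00 -4.44089210e-16
  9.73086468e-01  2.69218093e-01]
False [-5.91398910e-01  2.48949061e-01  1.50263733e+00 -4.44089210e-16
  1.39000626e+00 -6.84398910e-01]
False [-5.91398910e-01  4.23963315e-01  1.62182132e+00 -4.44089210e-16
  1.09580802e+00 -6.84398910e-01]
True [-6.67819069e-02 -4.70644679e-02  1.93058657e+00 -4.44089210e-16
  1.25807055e+00 -2.87237456e+00]
True [-6.67819069e-02  1.49902212e-01  2.01860397e+00 -4.44089210e-16
  9.73086468e-01 -2.87237456e+00]
True [-5.91398910e-01  2.48949061e-01  1.50263733e+00 -4.44089210e-16
  1.39000626e+00  2.45719374e+00]
True [-5.91398910e-01  4.23963315e-01  1.62182132e+00 -4.44089210e-16
  1.09580802e+00  2.45719374e+00]
0.08807634126652487
```

Run:
```python
from h import *
q=down(-.35)
manip.move_ptp((.4495,.0905,.2),q)
manip.set_gripper(.06)
hit=manip.line_to((.4495,.0905,.077),max_force=15)
print('hit',hit,telemetry.read_tool_pos(),telemetry.read_t())
if not hit:
    manip.set_gripper(0,35); print('w',telemetry.read_width(),telemetry.read_contact_force())
cap('side','g1'); print(telemetry.read_t())
```

```text
hit False [0.45015889 0.09048568 0.07768713] 4.0417
w 0.019674674179712522 [-0.42532924 -0.10673794  2.73603531]
4.775
```

View pics/g1.png

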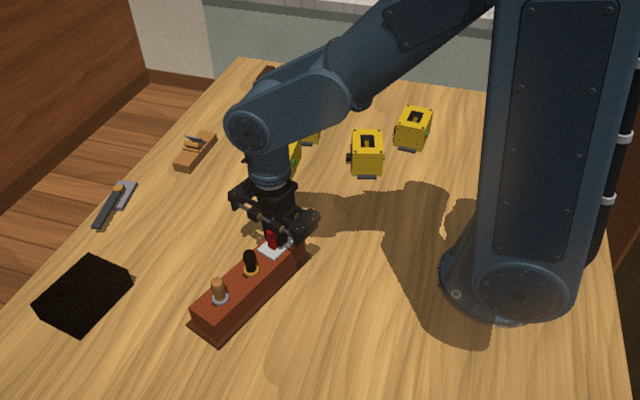

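The jaws hold the red grip at (272,238), width 19.7 mm, with the knife and chisel untouched. Now I'll lift and carry the key above the switch.

Run:
```python
from h import *
manip.line_to((.4502,.0905,.22)); print('w',telemetry.read_width(),telemetry.read_contact_force())
manip.move_ptp((.5627,-.236,.21),down(.093)); 
print(telemetry.read_tool_pos(),telemetry.read_width(),telemetry.read_t())
c=cap('side','s2');d=cap('top','t2')
a=cv2.resize(c['image'][40:190,220:420,::-1],(800,600),interpolation=cv2.INTER_CUBIC);cv2.imwrite('pics/s2c.png',a)
# red grip and collar seen by the side camera; sw1 top again
P=cloud(c); h=cv2.cvtColor(c['image'],cv2.COLOR_RGB2HSV).astype(int)
m=((h[...,0]<5)|(h[...,0]>174))&(h[...,1]>180)&(P[...,2]>.15)&(P[...,2]<.3)
print(m.sum(),P[m].mean(0).round(4),P[m].min(0).round(4),P[m].max(0).round(4), np.argwhere(m).mean(0))
```

```text
w 0.01993783358867594 [ 1.52461640e-03 -1.35103442e+00 -1.58906204e+00]
[ 0.56257272 -0.23493749  0.20960559] 0.01987925143141475 7.175
185 [ 0.5555 -0.2227  0.231 ] [-0.2758 -0.8212  0.2008] [ 0.5749 -0.2111  0.2709] [ 93.45945946 277.11891892]
```

View pics/s2c.png

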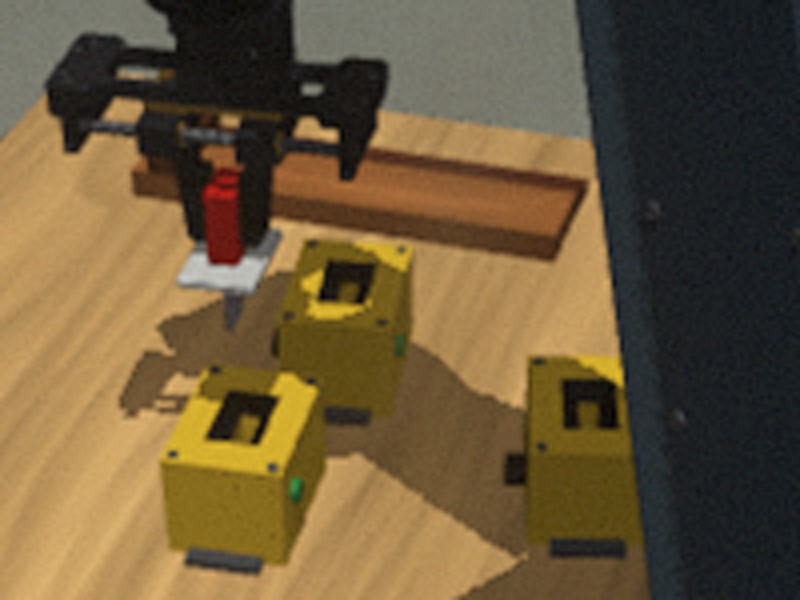

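The key hangs in the jaws above the left switch (crop: red grip (225,220), tongue tip (232,325), mouth (240,418)). I'll measure tilt and in-hand offset, then lower.

Run:
```python
from h import *
c=dict(np.load('pics/s2.npz'));P=cloud(c);h=cv2.cvtColor(c['image'],cv2.COLOR_RGB2HSV).astype(int)
box=np.zeros((400,640),bool);box[75:130,262:295]=1
red=box&((h[...,0]<5)|(h[...,0]>174))&(h[...,1]>180)
red=cv2.erode(red.astype(np.uint8),np.ones((3,3)))>0
q=P[red];q=q[np.abs(q[:,1]-np.median(q[:,1]))<.01]
A=np.c_[q[:,0]-.5627,q[:,2]-.223,np.ones(len(q))];k=np.linalg.lstsq(A,q[:,1],rcond=None)[0]
print('face',len(q),q.mean(0),'dy/dx,dy/dz,y@centre',k,'x range',np.percentile(q[:,0],[3,97]))
col=box&(h[...,1]<60)&(h[...,2]>110)&(P[...,2]>.17)&(P[...,2]<.22)
q=P[col];n=np.linalg.svd(q-q.mean(0))[2][2];print('collar',len(q),q.mean(0),n*np.sign(n[2]),cv2.minAreaRect(q[:,:2].astype(np.float32)))
# switch top from side view
yl=(h[...,0]>20)&(h[...,0]<35)&(h[...,1]>150); r=np.zeros_like(box);r[125:190,255:305]=1
q=P[r&yl&(abs(P[...,2]-.075)<.005)];print('sw',len(q),cv2.minAreaRect(q[:,:2].astype(np.float32)))
```

```text
face 101 [ 0.55955831 -0.21628423  0.23016067] dy/dx,dy/dz,y@centre [-0.03227205 -0.03700371 -0.21612065] x range [0.55295297 0.56687825]
collar 152 [ 0.55852187 -0.21181636  0.1970857 ] [0.00909348 0.00196183 0.99995673] ((0.5593225359916687, -0.217243030667305), (0.04924547299742699, 0.04550085589289665), 7.553506851196289)
sw 631 ((0.5602763891220093, -0.23182308673858643), (0.08193518966436386, 0.11677541583776474), 5.884551048278809)
```

Upright and aligned with the switch to within 1–2 mm in the same camera. I'll lower it now.

Run:
```python
from h import *
p=(.5627,-.235)
print(manip.line_to((*p,.145),vel=.1,max_force=12), telemetry.read_tool_pos())
h=manip.line_to((*p,.088),vel=.03,max_force=10)
print(h,telemetry.read_tool_pos(),telemetry.read_contact_force(),telemetry.read_width(),telemetry.read_t())
cap_=cap('side','s3');cv2.imwrite('pics/s3c.png',cv2.resize(cap_['image'][70:190,220:380,::-1],(800,600),interpolation=cv2.INTER_CUBIC))
```

```text
False [ 0.56310407 -0.23523061  0.14555388]
True [ 0.56267156 -0.23498612  0.09218821] [-0.06182508  0.80147104  4.38919814] 0.01995663578838991 9.6583
```

View pics/s3c.png

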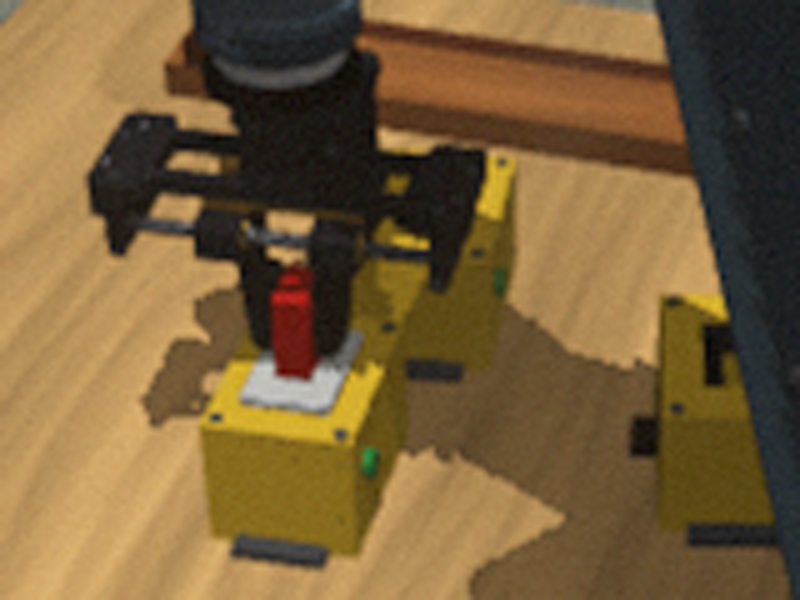

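The collar (300,380) is flat on the housing, and contact came at TCP z 0.0922 against an expected 0.0927. I'll release, retreat and check.

Run:
```python
from h import *
manip.set_gripper(.06); manip.line_to((.5627,-.235,.22)); manip.move_ptp((.40,-.05,.35),down(.0))
manip.pause(.3)
c=cap('top','t4');s=cap('side','s4')
for n,d in(('top',c),('side',s)):
    P=cloud(d);h=cv2.cvtColor(d['image'],cv2.COLOR_RGB2HSV).astype(int)
    near=(abs(P[...,0]-.5627)<.06)&(abs(P[...,1]+.235)<.08)
    m=near&(h[...,1]<60)&(P[...,2]>.073)&(P[...,2]<.09)
    if m.sum()>10:print(n,'collar',m.sum(),P[m].mean(0).round(4),cv2.minAreaRect(P[m][:,:2].astype(np.float32)))
    m=near&((h[...,0]<5)|(h[...,0]>174))&(h[...,1]>150)&(P[...,2]>.122)
    if m.sum():print(n,'red top',m.sum(),P[m].mean(0).round(4))
print(telemetry.read_t(),telemetry.read_contact_force())
a=cv2.resize(s['image'][70:190,220:380,::-1],(400,300));b=cv2.resize(c['image'][130:220,340:460,::-1],(400,300));e=cv2.resize(s['image'][:,:,::-1],(400,250))
f=cv2.resize(c['image'][:,:,::-1],(400,250));cv2.imwrite('pics/f4.png',np.vstack([np.hstack([a,b]),np.hstack([e,f])]))
```

```text
top collar 214 [ 0.5595 -0.2318  0.0816] ((0.5608685612678528, -0.24145931005477905), (0.06299372017383575, 0.0831383690237999), 6.775578498840332)
side collar 202 [ 0.5584 -0.2232  0.0796] ((0.561648964881897, -0.23284386098384857), (0.06597167998552322, 0.0970940813422203), 6.006677150726318)
side red top 66 [ 0.5601 -0.2277  0.1291]
12.925 [-0.40938246 -0.28817571  0.45653139]
```

View pics/f4.png

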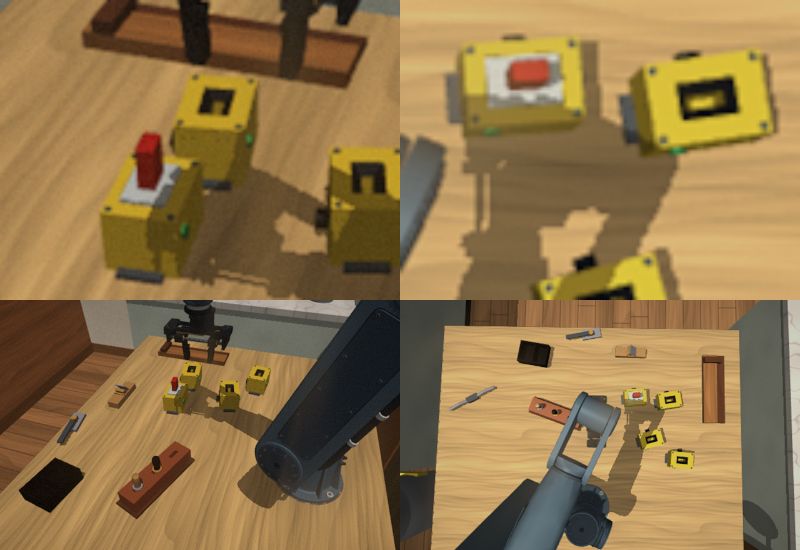

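The key stands home in the left switch, and the chisel and knife are where they were. The arm is clear of everything.

```bash
python3 -c "
from h import *
print(np.abs(telemetry.read_dq()).max()); manip.close_job()"
```

```text
0.007003319314396067
the job is handed in; nothing more can be done
```

I lifted the red key out of the stand and set it down into the slot of the switch farthest to the robot's left. The job is handed in; no verdict was reported.

- **Seating:** While lowering, contact stopped the arm at a TCP height of 92.2 mm, against the 92.7 mm I expected for the key fully home. After release the collar plate reads about 80 mm high, against 81 mm for fully seated. The grip top reads 129 mm against 131 mm.
- **Alignment:** The collar's direction matches the switch's to about 1°. Before lowering, one camera put the key within 2 mm of the slot's centre.
- **Release and others:** The last pictures show the key upright and the gripper well clear. The chisel and knife are still standing in their slots, though I checked that by eye only. The last clock reading was 12.9 s, just before handing in.

The two cameras disagree on the seated collar's centre by about 8 mm along y. Their fitted outlines were larger than the real collar, so I did not rely on that figure.

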